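Loosen the knurled locking collar of a model stand

ROBOT

A 7-joint arm with a two-finger parallel gripper is mounted at the origin on a cart in front of the work surface, level with it; the furniture and walls round the work are solid. World frame = base frame: x ahead of the robot, y to its left, z up, the work surface at z = 0. Lengths are in m, angles in rad, forces in N, time in s.
With the tool pointing down it reaches from about 0.425 to 0.925 m from the base axis. Payload 6.8 kg.
Tool frame: the origin (TCP) lies on the mounting face of the last link; the fingertips stand 173 mm ahead of it and the grasp point (between the pads) lies 155 mm ahead of it; y points along the fingers, x is the direction in which the jaws open and shut, and the axes are right-handed (so a half turn about y gives the same grasp; the last joint's range is limited). The gripper opens to 85 mm and grips with 20 to 120 N. Pads are 22 mm wide; open, the fingers measure 114 mm over their backs; the gripper's body (76 mm by 85 mm) begins 54 mm behind the grasp point. The pads swing forward as they close: fully open they stand 13 mm farther back than shut.
Start: joints at [1.105, 0.477, 0.022, 1.555, -0.011, 1.109, -0.083], TCP at [0.236, -0.632, 0.405] pointing down, gripper open.
Joint ranges: [-2.96, 2.96], [-0.34, 2.1], [-1.41, 1.46], [0.24, 2.44], [-1.37, 4.51], [0.17, 1.92], [-2.96, 2.96]. Speed limits (rad/s): [2.39, 2.39, 3.14, 3.14, 3.14, 3.14, 3.14].

INTERFACE

Orientations are given as a rotation vector (axis times angle).
In Python, from bench import r gives the robot as it stands.
- The arm moves only by the tool step_arm, never from a script. Its arguments are lists of equal length, an entry for each row: "xyz": the shift along the tool's x, y, z scaled (see below), a list of three; "rotation": the turn, a rotation vector about the tool's x, y, z scaled (see below), a list of three. A call has 1 to 20 rows; each row is the pose to reach, as a shift and turn from the pose measured when the call began, along the tool's axes at that moment; what a row does not reach only later rows make up. The controller multiplies each number of a shift by 30 cm and each number of a turn by 90 degrees. A row lasts 1/8 s, in which the tool goes at most 62.5 mm and 10.7 degrees, less where a joint would pass 70% of its speed; a pose out of reach is approached as far as the arm can. A call with a number of a shift or a turn outside -1 to 1 is refused whole. A call with a gripper value outside its range is refused whole. "grip" is the closure, from 0 (fully open) to 1 (shut), set as the call begins (left out, the last holds). The fingers move at their own pace and stop on an object; "force" is the grip in N (left out, the last holds). Time passes only in rows, so rows that repeat a pose let the fingers close. It gives the time, the measured TCP pose, the force and the opening at its end, in the units of the state.
- r.get_obs(): the state, without advancing time (a new reading comes with each control period).
- r.grab_frame(name): name is "scene" or "top" or "wrist"; returns a dict with "pixels" (420x560x3 uint8, red, green, blue), "fx", "fy", "cx", "cy" (pixels), "position" and "attitude" of the camera in the world; the wrist camera has in their place "mount" (4x4, takes a point from camera to tool coordinates, whose origin is the TCP and whose axes are the tool frame's). Camera axes: x right, y down, z forward; pixel columns grow to the right and rows downward; lengths in m; the calibration is good to about 2 mm. A picture is of the moment at which its call begins: read the wrist's pose just before it. There is no depth.
- r.hand_in(): hands the job in, once; it reports no verdict.
The state is a dict: "clock": time; "joints": joint angles; "qvel": joint speeds; "tau": joint torques, N m; "tcp_pos": TCP position; "orientation": TCP orientation; "contact_force": force on the tool from outside, world axes, zero at the start; "moment": the same for the moment, N m; "grip_width": finger opening in m.
Only numpy, scipy, OpenCV 4.12 (cv2) and the standard library are available. Lean on these libraries where they do the work, as an engineer would, in place of code of your own. Each camera call takes 0.05 s, during which the arm holds its last target.

TASK

Loosen the locking collar of the model stand: with a fingertip rolled along its knurled rim, turn it anticlockwise (seen from above) until its black line has come round to the black line of the fixed table for the third time (two full turns after their first meeting), and leave the two lines in line. Pinch and lift nothing; leave the plaster cast on the stand and all the other things where they are.

Things in the scene. Friction and masses are not known exactly. Their poses are not given: they have to be found in the camera images.
- stand: model stand, fixed to the work surface: grey foot (flange 124 mm across, 8 to 11 mm high), 60 mm thick column, and on top a fixed grey round table 84 mm across whose top is 58 mm above the work surface. Origin: centre of the underside. z up; the fixed black line lies on the table in the direction of its -x axis. The stand itself does not turn or move.
- collar_center (a point): point on the turning axis of the collar, at mid-height of its knurled rim, 49 mm above the work surface. The collar is a bare metal ring round the table, turning about the vertical; its rim is 108 mm across over the knurling (30 upright round ridges, 8 mm thick, about 10.5 mm apart, 5 mm proud) and reaches from 40.5 to 57 mm above the work surface. Below it there is only the column and the low foot; all round it about 30 mm is free for a fingertip.
- fixed_line (a point): middle of the fixed black line (12 mm long, radial, 8 mm wide) on the table's top, 35.5 mm from the axis, toward the stand's -x
- collar_line (a point): middle of the collar's own black line (10.5 mm long, radial, 8 mm wide) on the collar's top face, 48 mm from the axis; it goes round with the collar
- collar (a joint): angle of the collar in rad, growing as it turns anticlockwise seen from above (looser). 0 = its line meets the fixed line for the first time, 6.283 = for the second time, 12.566 = for the third time. It starts between -2.4 and -0.6; stops at -2.8 and 14.57. About 0.06 N m turns it (1.2 N along the rim) at any angle, and it stays where it is left.
- cast_small: plaster dental cast, 48 x 53 x 27 mm, standing loose on the middle of the stand's table, its top about 85 mm above the work surface; origin at the centre of its underside. To be left alone.
- bur_block: wooden block with standing burs, 62 x 104 x 57 mm, loose, on the work surface about 145 mm from the stand's axis, on the stand's -y side; origin at the centre of its underside. To be left alone.
- cast_upper: second plaster cast, 52 x 58 x 27 mm, loose, on the work surface about 145 mm from the stand's axis, on its +x side; origin at the centre of its underside. To be left alone.
- handpiece: black micromotor handpiece, 203 mm long, 27 mm thick, lying loose left of the stand; origin at the centre of its underside. To be left alone.
- splint_case: small rounded case, 84 x 64 x 25 mm, loose, at the front left; origin at the centre of its underside. To be left alone.
- powder_jar: jar, 53 mm across, 76 mm high, loose, at the front right; origin at the centre of its underside. To be left alone.
- paste_tube: paste tube, 104 x 31 x 24 mm, lying loose at the front right; origin at the centre of its underside. To be left alone.
Mind the look-alikes: they are no part of the job. Of the things that look like the stand, the larger one is meant.

How it is judged:
By the outcome, as a careful person would: the job done as asked, in the order asked, and still so for the second after the job is handed in, with the robot touching nothing.
It also fails if it takes over 64 s, if anything falls off the work surface, if the arm or the gripper's body presses on something with over 40 N, if the wrist force passes 120 N, or if a joint passes its speed limit or range.

## Working session

There is one attempt and no reset: what is moved stays moved. The work goes in short steps, Python scripts to look and compute and a tool call to move; the robot and the scene stay as the last step left them, time stands still between calls to the robot, and variables do not carry over. Pictures are saved under pics/ and viewed, and the job is handed in when it is done.

Besides the shell and the picture viewer there is one more tool, called after ">>>" as a command line: name --argument value ..., lists and objects as JSON in quotes. step_arm: Moves the arm, as the interface text tells. Its arguments: {"type":"object","properties":{"xyz":{"type":"array"},"rotation":{"type":"array"},"grip":{"type":"number"},"force":{"type":"number"}},"required":["xyz","rotation"]}

```bash
mkdir -p pics; ls
cat > h.py <<'E'
from bench import r
import cv2,numpy as np
from scipy.spatial.transform import Rotation as R
def save(n,f,crop=None,s=1):
    im=f["pixels"][:,:,::-1]
    if crop: im=im[crop[1]:crop[3],crop[0]:crop[2]]
    cv2.imwrite("pics/"+n,cv2.resize(im,None,fx=s,fy=s,interpolation=cv2.INTER_CUBIC))
E
python3 - <<'E'
from h import *
for n in("scene","top"):
    f=r.grab_frame(n); save(n+"0.png",f); print({k:v for k,v in f.items() if k!="pixels"})
    np.save(n+".npy",f,allow_pickle=True)
print(r.get_obs())
E
```

```text
pics
{'fx': 403.65989178841056, 'fy': 403.65989178841056, 'cx': 282.9432394835363, 'cy': 216.4911247780009, 'position': array([-0.17647191,  0.49467225,  0.68989466]), 'attitude': array([-1.26846371,  2.11298277, -1.03464144])}
{'fx': 398.6502248046162, 'fy': 398.6502248046162, 'cx': 281.48731668943225, 'cy': 209.11418353883892, 'position': array([0.47705599, 0.13323504, 1.14596649]), 'attitude': array([-2.22256452,  2.16937167, -0.0440869 ])}
{'clock': 0.1, 'joints': array([ 1.10490533,  0.47771079,  0.02233486,  1.55632986, -0.01147282,
        1.10933837, -0.0830971 ]), 'qvel': array([-0.00151765, -0.0021341 ,  0.00012047, -0.00248886,  0.00182461,
        0.00224984, -0.00048775]), 'tau': array([ 4.17106989e-03, -5.97758102e+01,  1.61370859e+00, -2.81954616e+01,
        1.28303634e-02,  5.00472088e-03, -2.42984299e-06]), 'tcp_pos': array([ 0.23631178, -0.63201791,  0.40383663]), 'orientation': array([-1.35665539,  0.94276532, -0.94038991]), 'contact_force': array([ 0.27465388, -0.11758891,  0.60956671]), 'moment': array([0.02889026, 0.06302106, 0.0054195 ]), 'grip_width': 0.08545114240261213}
```

View pics/scene0.png

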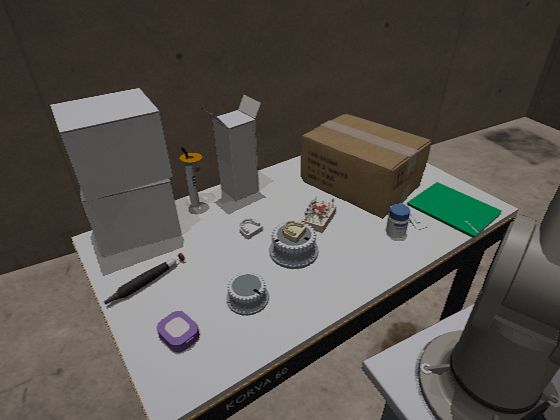

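View pics/top0.png

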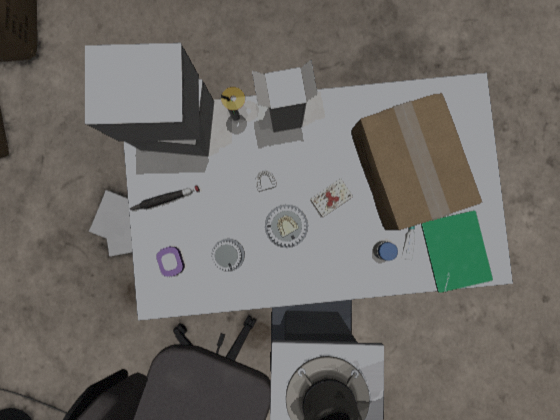

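Run:
```python
from h import *
print(R.from_rotvec(r.get_obs()['orientation']).as_matrix().round(3))
for n in("scene","top"):
    f=np.load(n+".npy",allow_pickle=True).item()
    print(R.from_rotvec(f['attitude']).as_matrix().round(3))
```

```text
[[ 0.35  -0.001  0.937]
 [-0.937  0.001  0.35 ]
 [-0.002 -1.    -0.   ]]
[[-0.466 -0.535  0.705]
 [-0.885  0.29  -0.365]
 [-0.01  -0.793 -0.609]]
[[ 0.024 -0.999  0.045]
 [-1.    -0.024  0.006]
 [-0.004 -0.045 -0.999]]
```

Run:
```python
from h import *
f=np.load("top.npy",allow_pickle=True).item(); save("top_c.png",f,(190,150,390,300),4)
f=np.load("scene.npy",allow_pickle=True).item(); save("scene_c.png",f,(200,180,350,320),5)
```

```text
(no output)
```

View pics/top_c.png

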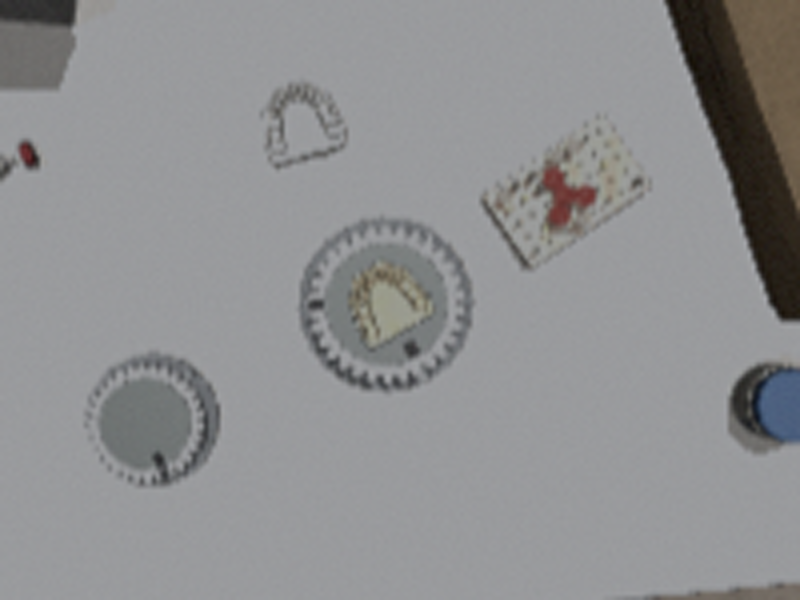

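View pics/scene_c.png

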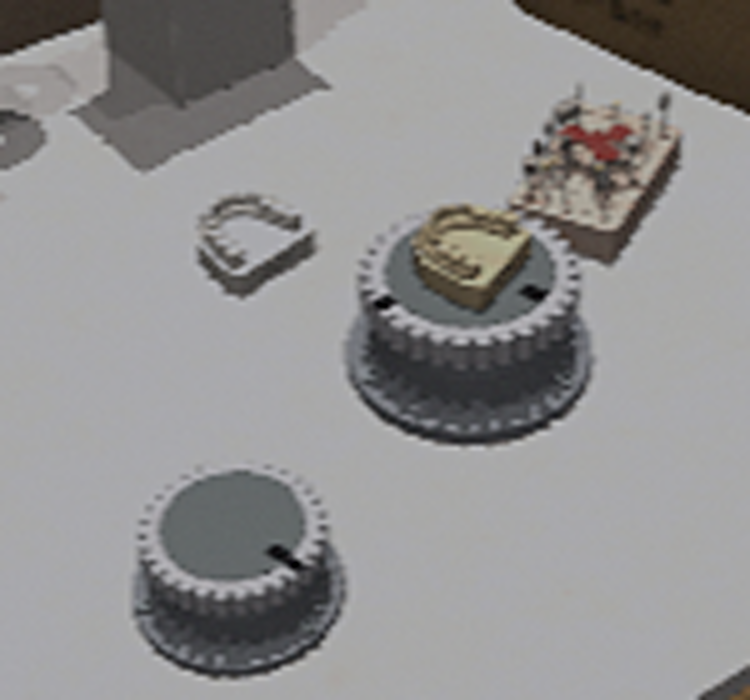

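```bash
cat >> h.py <<'E'
def cam(f):
    return R.from_rotvec(f['attitude']).as_matrix(),np.array(f['position'])
def ray(f,u,v,z):
    M,p=cam(f); d=M@np.array([(u-f['cx'])/f['fx'],(v-f['cy'])/f['fy'],1]); return p+d*(z-p[2])/d[2]
def proj(f,P):
    M,p=cam(f); c=M.T@(np.asarray(P)-p); return f['fx']*c[0]/c[2]+f['cx'],f['fy']*c[1]/c[2]+f['cy']
E
python3 - <<'E'
from h import *
f=np.load("top.npy",allow_pickle=True).item()
for n,u,v,z in[("cen",286.8,226,.058),("cl",268.7,225.7,.057),("fl",292.7,237.2,.058),("bur",332,199,.05),("jar",386,252,.07),("castU",265,181,.025)]:
    print(n,ray(f,u,v,z).round(4))
for n in("scene","top"):
    f=np.load(n+".npy",allow_pickle=True).item()
    im=f['pixels']; g=cv2.cvtColor(im,cv2.COLOR_RGB2HSV)
    u,v=(287,226) if n=="top" else (294,237)
    print(n); 
    print(im[v,u-30:u+30,:].tolist()[::2])
E
```

```text
cen [0.4804 0.1237 0.058 ]
cl [0.4801 0.1731 0.057 ]
fl [0.4504 0.1069 0.058 ]
bur [0.5577 0.001  0.05  ]
jar [ 0.4171 -0.1442  0.07  ]
castU [0.606 0.188 0.025]
scene
[[168, 168, 166], [169, 169, 169], [169, 169, 172], [172, 172, 173], [151, 149, 152], [163, 163, 168], [176, 175, 181], [91, 95, 97], [98, 103, 104], [100, 105, 107], [77, 82, 85], [70, 63, 50], [78, 69, 53], [78, 69, 54], [73, 64, 50], [96, 83, 65], [125, 112, 88], [65, 56, 44], [61, 56, 49], [102, 107, 108], [75, 80, 80], [24, 24, 27], [95, 99, 101], [121, 123, 125], [157, 156, 159], [158, 158, 163], [160, 159, 162], [169, 170, 172], [169, 168, 169], [168, 168, 168]]
top
[[152, 154, 157], [153, 153, 156], [153, 154, 157], [154, 155, 157], [104, 107, 110], [72, 73, 74], [61, 60, 63], [121, 125, 126], [120, 125, 124], [121, 125, 125], [104, 103, 96], [127, 123, 105], [128, 127, 112], [152, 153, 134], [154, 155, 137], [153, 154, 140], [154, 156, 143], [152, 154, 141], [107, 101, 87], [149, 146, 130], [148, 150, 135], [117, 121, 123], [128, 131, 131], [151, 152, 155], [126, 129, 131], [105, 107, 111], [154, 155, 158], [153, 154, 157], [153, 154, 156], [154, 155, 157]]
```

Run:
```python
from h import *
for n,c in(("scene",(294,235)),("top",(287,226))):
    f=np.load(n+".npy",allow_pickle=True).item()
    im=f['pixels'].astype(int); 
    # greenish-grey: G-R >=2 and value below ring
    m=((im[...,1]-im[...,0]>=2)&(im.max(2)<(115 if n=="scene" else 138))&(im.max(2)>60)).astype(np.uint8)
    mm=np.zeros_like(m); cv2.circle(mm,c,24,1,-1); m&=mm
    m=cv2.morphologyEx(m,cv2.MORPH_OPEN,np.ones((2,2),np.uint8))
    nl,lab,st,ce=cv2.connectedComponentsWithStats(m)
    k=1+np.argmax(st[1:,4]); print(n,st[k],ce[k])
    P=np.argwhere(lab==k)[:,::-1].astype(np.int32); h=cv2.convexHull(P)[:,0]
    W=np.array([ray(f,u,v,.058)[:2] for u,v in h])
    (cx,cy),rad=cv2.minEnclosingCircle((W*1000).astype(np.float32)); print("minenc",cx,cy,rad)
    A=np.c_[2*W,np.ones(len(W))]; s=np.linalg.lstsq(A,(W**2).sum(1),rcond=None)[0]; print(s[:2],np.sqrt(s[2]+s[0]**2+s[1]**2))
    v=im.max(2)*1.; dk=(im.max(2)<48)&(mm>0) if n=="scene" else (im.max(2)<75)&(mm>0)
    nl,lab,st,ce=cv2.connectedComponentsWithStats(dk.astype(np.uint8))
    for i in range(1,nl): 
        if st[i,4]>3: print(st[i],ce[i],ray(f,*ce[i],.058).round(4))
f=r.grab_frame("wrist"); save("wrist0.png",f); print(f['fx'],f['cx'],f['cy'],f['mount'].round(3))
```

```text
scene [278 229  34  17 222] [294.17567568 238.65315315]
minenc 476.4917907714844 125.4107894897461 40.6883430480957
[0.47729482 0.12540499] 0.040121463233890584
[304 237   5   3  10] [306.2 238.1] [0.4531 0.1067 0.058 ]
[275 239   4   3   8] [276.375 240.25 ] [0.4802 0.1734 0.058 ]
[274 247   6   5   9] [276.33333333 249.22222222] [0.4518 0.1879 0.058 ]
top [271 212  32  31 418] [286.8277512 226.715311 ]
minenc 478.3627624511719 123.76663970947266 43.01191711425781
[0.47855599 0.12312791] 0.04196505225896289
[267 225   3   2   5] [268.2 225.6] [0.4803 0.1744 0.058 ]
[291 236   4   3   8] [292.5   236.875] [0.4512 0.1075 0.058 ]
293.67790088547514 277.3496772091316 212.53403156103892 [[ 1.     0.001  0.001 -0.   ]
 [-0.001 -0.328  0.945  0.031]
 [ 0.001 -0.945 -0.328  0.085]
 [ 0.     0.     0.     1.   ]]
```

View pics/wrist0.png

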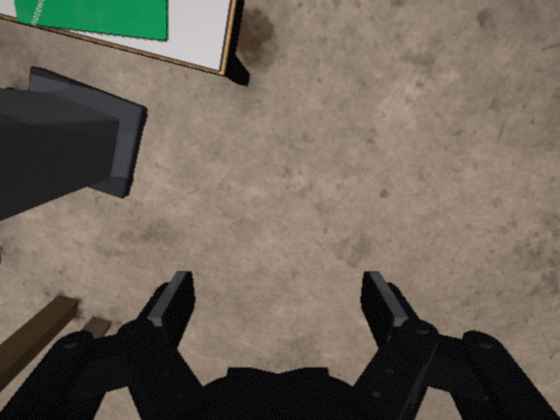

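```bash
cat >> h.py <<'E'
def conv(P,yaw=None):
    """world TCP targets -> call numbers. yaw: world direction deg of tool z wanted"""
    o=r.get_obs(); M=R.from_rotvec(o['orientation']); p=o['tcp_pos']
    S=M.inv().apply(np.atleast_2d(P)-p)/.3
    print("clock",round(o['clock'],2),"tcp",p.round(4),"F",o['contact_force'].round(2),"w",round(o['grip_width'],4))
    rot=None
    if yaw is not None:
        a=np.radians(yaw); x=[np.sin(a),-np.cos(a),0]; 
        T=np.c_[x,[0,0,-1],[np.cos(a),np.sin(a),0]]
        rot=(M.inv()*R.from_matrix(T)).as_rotvec()/(np.pi/2); print("rot",rot.round(3))
    print(S.round(3).tolist())
E
python3 - <<'E'
from h import *
conv([[.236,-.632,.48],[.33,-.36,.48]],72)
E
```

```text
clock 0.15 tcp [ 0.2364 -0.6321  0.4039] F [-0.76 -1.38  0.47] w 0.0855
rot [-0.    -0.572 -0.001]
[[-0.001, -0.254, -0.001], [-0.74, -0.253, 0.61]]
```

>>> step_arm --xyz '[[0,-0.2,0],[-0.2,-0.253,0.15],[-0.4,-0.253,0.3],[-0.57,-0.253,0.46],[-0.74,-0.253,0.61],[-0.74,-0.253,0.61],[-0.74,-0.253,0.61],[-0.74,-0.253,0.61]]' --rotation '[[0,0,0],[0,-0.1,0],[0,-0.2,0],[0,-0.3,0],[0,-0.4,0],[0,-0.5,0],[0,-0.572,0],[0,-0.572,0]]' --grip 1 --force 60

```text
clock: 1.15
tcp_pos: [0.33, -0.3598, 0.4802]
orientation: [-1.556, 0.248, -0.246]
contact_force: [0.3, -0.3, 0.2]
grip_width: 0.0001
```

Run:
```python
from h import *
conv([[.40,-.09,.48],[.42,-0.03,.48]],72); print(r.get_obs()['joints'].round(3))
```

```text
clock 1.15 tcp [ 0.33   -0.3598  0.4802] F [ 0.26 -0.35  0.21] w 0.0001
rot [-0.001 -0.    -0.001]
[[-0.057, 0.001, 0.927], [-0.055, 0.001, 1.138]]
[ 0.92   0.111 -0.238  1.879  0.028  1.156  0.358]
```

>>> step_arm --xyz '[[-0.01,0,0.2],[-0.02,0,0.4],[-0.04,0,0.6],[-0.05,0,0.8],[-0.057,0,0.927],[-0.057,0,0.927]]' --rotation '[[0,0,0],[0,0,0],[0,0,0],[0,0,0],[0,0,0],[0,0,0]]'

```text
clock: 1.9
tcp_pos: [0.4005, -0.088, 0.4806]
orientation: [-1.555, 0.246, -0.245]
contact_force: [-0.2, -0.8, -0.2]
grip_width: 0.0
```

```bash
cat >> h.py <<'E'
C=np.array([.478,.1243])
n=lambda d:np.array([np.cos(np.radians(d)),np.sin(np.radians(d))])
E
python3 - <<'E'
from h import *
c=C+(68.5+10)*1e-3*n(-18)-.003*n(72); print(c)
conv([[*c,.40],[*c,.30]],72); print(r.get_obs()['joints'].round(3))
E
```

```text
[0.55173089 0.097189  ]
clock 1.9 tcp [ 0.4005 -0.088   0.4806] F [-0.24 -0.79 -0.24] w 0.0
rot [-0.001  0.001 -0.   ]
[[0.29, 0.269, 0.742], [0.29, 0.603, 0.742]]
[ 0.617 -0.018 -0.534  2.012 -0.012  1.146 -0.225]
```

>>> step_arm --xyz '[[0.08,0.03,0.2],[0.16,0.1,0.4],[0.24,0.15,0.58],[0.29,0.25,0.742],[0.29,0.4,0.742],[0.29,0.5,0.742],[0.29,0.6,0.742],[0.29,0.6,0.742]]' --rotation '[[0,0,0],[0,0,0],[0,0,0],[0,0,0],[0,0,0],[0,0,0],[0,0,0],[0,0,0]]'

```text
clock: 2.9
tcp_pos: [0.5513, 0.095, 0.2982]
orientation: [-1.558, 0.253, -0.244]
contact_force: [-0.3, 0.2, -0.2]
grip_width: 0.0003
```

Run:
```python
from h import *
o=r.get_obs(); f=r.grab_frame("wrist"); save("w1.png",f); f=r.grab_frame("scene"); save("s1.png",f,(180,120,400,320),3)
c=C+(68.5+10)*1e-3*n(-18)-.003*n(72)
conv([[*c,.217]],72); print(r.get_obs()['joints'].round(3))
```

```text
clock 3.0 tcp [0.5523 0.0962 0.3012] F [0.04 0.44 0.82] w 0.0002
rot [-0.001 -0.001 -0.   ]
[[-0.003, 0.281, 0.002]]
[ 0.204  0.487 -0.625  1.893  0.363  0.876 -0.917]
```

View pics/w1.png

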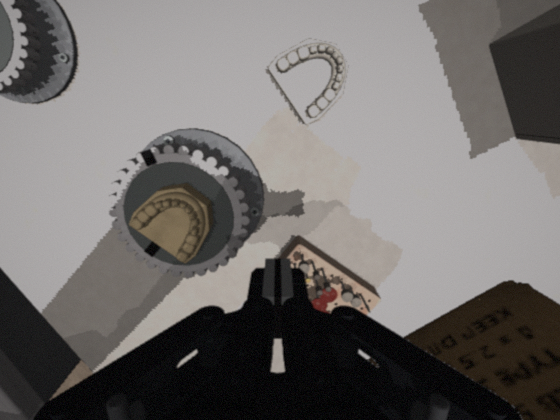

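View pics/s1.png

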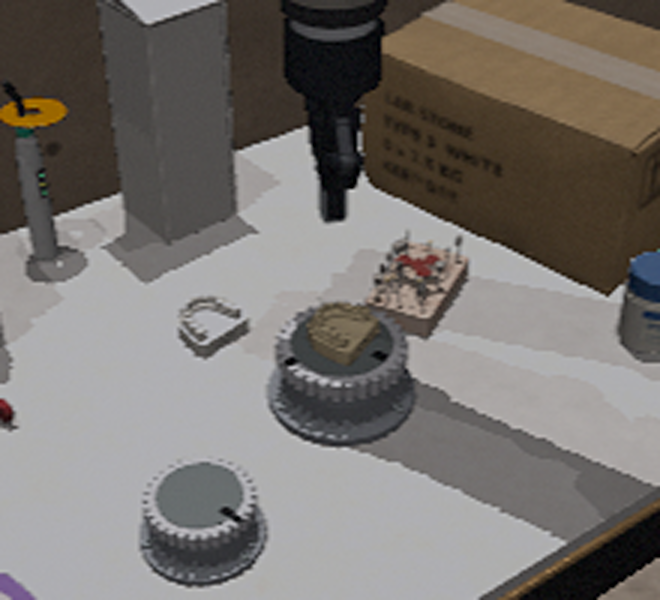

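>>> step_arm --xyz '[[-0.003,0.1,0.004],[-0.003,0.2,0.006],[-0.003,0.28,0.008],[-0.003,0.28,0.008],[-0.003,0.28,0.008]]' --rotation '[[0,0,0],[0,0,0],[0,0,0],[0,0,0],[0,0,0]]'

```text
clock: 3.62
tcp_pos: [0.5531, 0.0989, 0.2189]
orientation: [-1.555, 0.246, -0.25]
contact_force: [0.1, 0.4, 0.7]
grip_width: -0.0001
```

Run:
```python
from h import *
f=r.grab_frame("wrist"); save("w2.png",f); f=r.grab_frame("scene"); save("s2.png",f,(230,150,350,280),5)
c=C+(68.5+10)*1e-3*n(-18)
conv([[*(c-d*1e-3*n(-18)),.217] for d in (5,10,12,14)],72)
```

```text
clock 3.73 tcp [0.553  0.099  0.2188] F [-0.55 -0.78  0.34] w 0.0001
rot [-0.001 -0.001  0.001]
[[-0.019, 0.006, 0.003], [-0.036, 0.006, 0.003], [-0.042, 0.006, 0.003], [-0.049, 0.006, 0.003]]
```

View pics/w2.png

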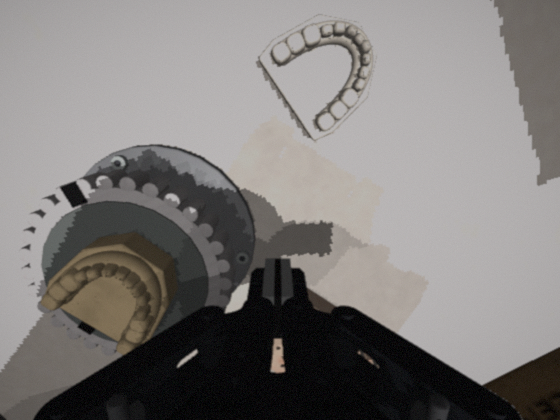

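View pics/s2.png

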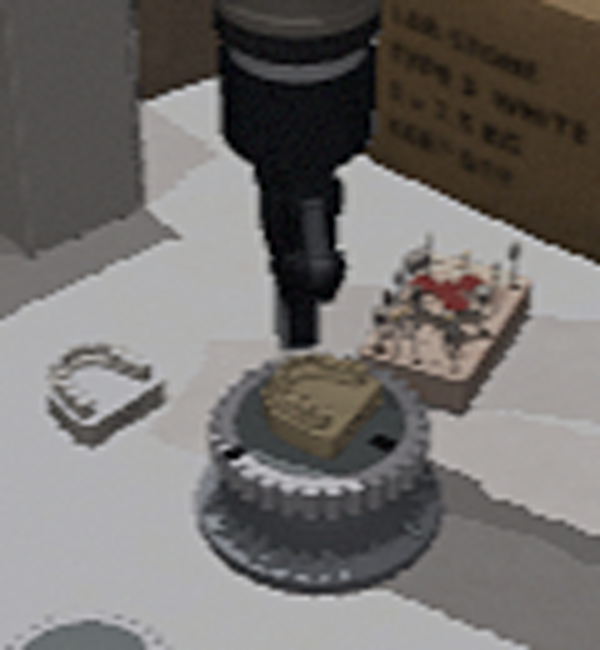

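>>> step_arm --xyz '[[-0.02,0.006,0.003],[-0.03,0.006,0.003],[-0.036,0.006,0.003],[-0.042,0.006,0.003],[-0.042,0.006,0.003]]' --rotation '[[0,0,0],[0,0,0],[0,0,0],[0,0,0],[0,0,0]]'

```text
clock: 4.35
tcp_pos: [0.5427, 0.1032, 0.2176]
orientation: [-1.554, 0.244, -0.253]
contact_force: [5.4, -2.0, -0.7]
grip_width: -0.0001
```

Run:
```python
from h import *
c=C+(68.5)*1e-3*n(-18)
conv([[*(c-d*1e-3*n(-18)),.217] for d in (2,4,6,8)],72)
```

```text
clock 4.35 tcp [0.5427 0.1032 0.2176] F [ 5.45 -1.95 -0.71] w -0.0001
rot [-0.002 -0.002  0.003]
[[-0.005, 0.002, 0.0], [-0.012, 0.002, 0.0], [-0.018, 0.002, 0.0], [-0.025, 0.002, 0.0]]
```

```bash
cat >> h.py <<'E'
def path(p=3,a=14.2,b=11,dphi=12,which=(1,1,1,1),ds=10):
    R0=54-p; X=n(-18); Z=n(72); out=[]
    if which[0]:
        for s in np.arange(ds,b,ds): out.append((R0+a)*X+s*Z)
    if which[1]:
        for ph in np.arange(-18,72.1,dphi): out.append(R0*n(ph)+a*X+b*Z)
    if which[2]:
        for s in np.arange(a-ds,-a,-ds): out.append((R0+b)*Z+s*X)
    if which[3]:
        for ph in np.arange(72,162.1,dphi): out.append(R0*n(ph)-a*X+b*Z)
    return np.array([[*(C+o*1e-3),.217] for o in out])
E
python3 - <<'E'
from h import *
P=path(which=(0,1,0,0)); conv(P)
E
```

```text
clock 4.35 tcp [0.5427 0.1032 0.2176] F [ 5.45 -1.95 -0.71] w -0.0001
[[-0.01, 0.002, 0.037], [-0.013, 0.002, 0.072], [-0.024, 0.002, 0.106], [-0.042, 0.002, 0.137], [-0.066, 0.002, 0.163], [-0.095, 0.002, 0.184], [-0.127, 0.002, 0.198], [-0.162, 0.002, 0.205]]
```

>>> step_arm --xyz '[[-0.01,0.002,0.015],[-0.01,0.002,0.037],[-0.013,0.002,0.072],[-0.024,0.002,0.106],[-0.042,0.002,0.137],[-0.066,0.002,0.163],[-0.095,0.002,0.184],[-0.095,0.002,0.184]]' --rotation '[[0,0,0],[0,0,0],[0,0,0],[0,0,0],[0,0,0],[0,0,0],[0,0,0],[0,0,0]]'

```text
clock: 5.35
tcp_pos: [0.5321, 0.1664, 0.2173]
orientation: [-1.552, 0.242, -0.251]
contact_force: [2.6, 3.4, -0.9]
grip_width: 0.0003
```

```bash
cat >> h.py <<'E'
def lines(tag):
    f=r.grab_frame("top"); save("t_"+tag+".png",f,(260,200,316,254),10)
    g=r.grab_frame("scene"); save("sc_"+tag+".png",g,(250,200,340,280),8)
    for nm,f,th in(("top",f,75),("scene",g,45)):
        im=f['pixels'].max(2); res=[]
        m=np.zeros_like(im)
        yy,xx=np.mgrid[0:420,0:560]
        dk=(im<th).astype(np.uint8)
        nl,lab,st,ce=cv2.connectedComponentsWithStats(dk)
        for i in range(1,nl):
            if 3<=st[i,4]<60:
                w=ray(f,*ce[i],.0575)[:2]-C; d=np.hypot(*w)*1e3
                if 28<d<56: res.append((st[i,4],round(d,1),round(float(np.degrees(np.arctan2(w[1],w[0]))),1)))
        print(nm,"(area,r,deg)",res)
E
python3 - <<'E'
from h import *
lines("a"); 
P=path(which=(0,0,1,1)); conv(P)
E
```

```text
top (area,r,deg) []
scene (area,r,deg) [(np.int32(29), np.float64(38.2), 53.9), (np.int32(13), np.float64(30.0), -145.1), (np.int32(10), np.float64(44.4), 160.1)]
clock 5.45 tcp [0.5328 0.1655 0.2173] F [ 2.81  3.25 -1.47] w -0.0002
[[-0.117, 0.0, 0.019], [-0.151, 0.0, 0.019], [-0.179, 0.0, 0.019], [-0.214, -0.0, 0.016], [-0.248, -0.0, 0.005], [-0.278, -0.001, -0.013], [-0.305, -0.001, -0.037], [-0.326, -0.001, -0.066], [-0.34, -0.001, -0.098], [-0.347, -0.002, -0.133]]
```

View pics/sc_a.png

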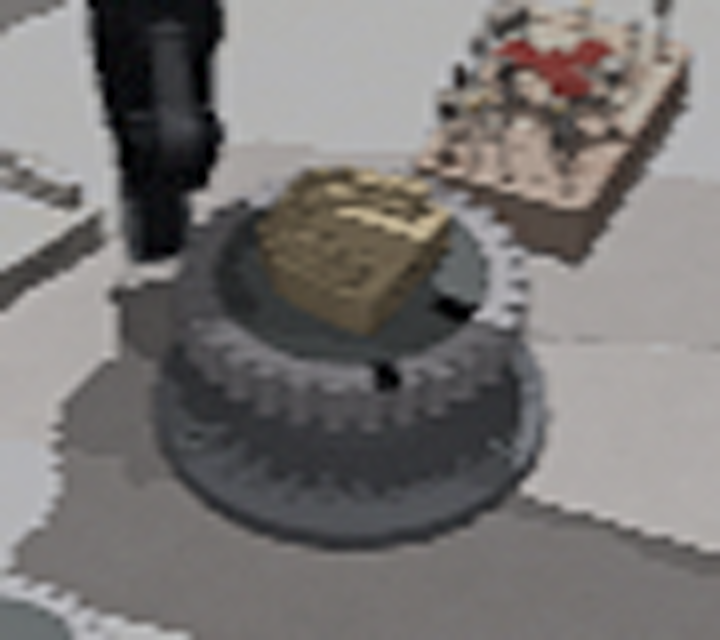

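View pics/t_a.png

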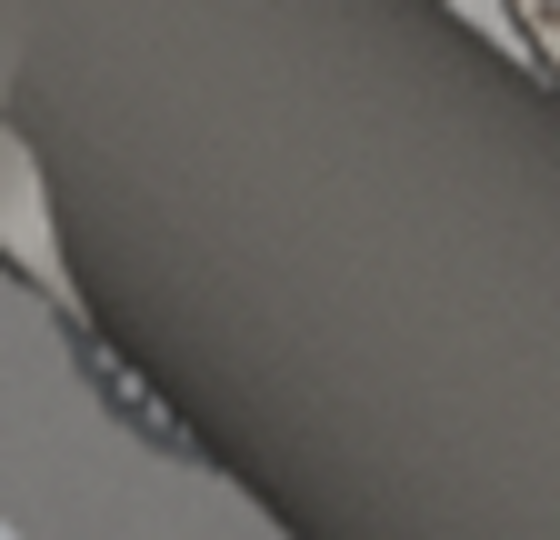

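>>> step_arm --xyz '[[-0.03,0,0.014],[-0.06,0,0.018],[-0.09,0,0.019],[-0.117,0,0.019],[-0.151,0,0.019],[-0.179,0,0.019],[-0.214,0,0.016],[-0.248,0,0.005],[-0.278,0,-0.013],[-0.305,0,-0.037],[-0.326,0,-0.066],[-0.34,0,-0.098],[-0.347,-0.002,-0.133],[-0.347,-0.002,-0.133]]' --rotation '[[0,0,0],[0,0,0],[0,0,0],[0,0,0],[0,0,0],[0,0,0],[0,0,0],[0,0,0],[0,0,0],[0,0,0],[0,0,0],[0,0,0],[0,0,0],[0,0,0]]'

```text
clock: 7.2
tcp_pos: [0.421, 0.1588, 0.217]
orientation: [-1.553, 0.244, -0.253]
contact_force: [0.9, 0.1, -0.3]
grip_width: -0.0002
```

Run:
```python
from h import *
lines("b"); print(r.get_obs()['joints'].round(3))
o=r.get_obs()['tcp_pos'];
b=o[:2]+.012*n(162); s=C+.078*n(-18)
conv([[*b,.217],[*b,.29],[*s,.29],[*s,.217]],72)
```

```text
top (area,r,deg) [(np.int32(4), np.float64(46.0), -96.7), (np.int32(9), np.float64(31.4), -148.6)]
scene (area,r,deg) [(np.int32(6), np.float64(47.0), -93.8), (np.int32(11), np.float64(30.8), -143.3)]
[-0.012  0.472 -0.582  2.193  0.468  0.589 -1.255]
clock 7.3 tcp [0.4217 0.1598 0.2173] F [ 0.51  0.64 -0.28] w -0.0
rot [-0.003 -0.001  0.004]
[[-0.04, 0.001, -0.0], [-0.039, -0.243, 0.001], [0.476, -0.24, -0.052], [0.475, 0.003, -0.053]]
```

View pics/sc_b.png

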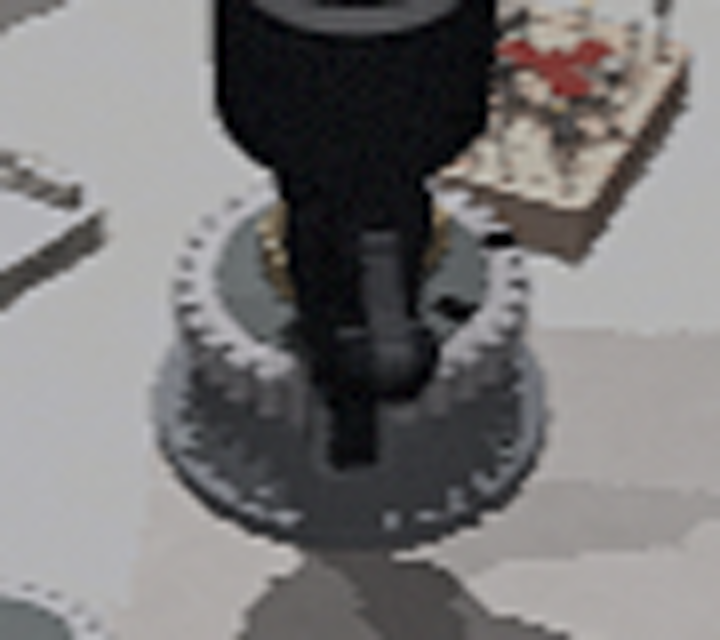

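View pics/t_b.png

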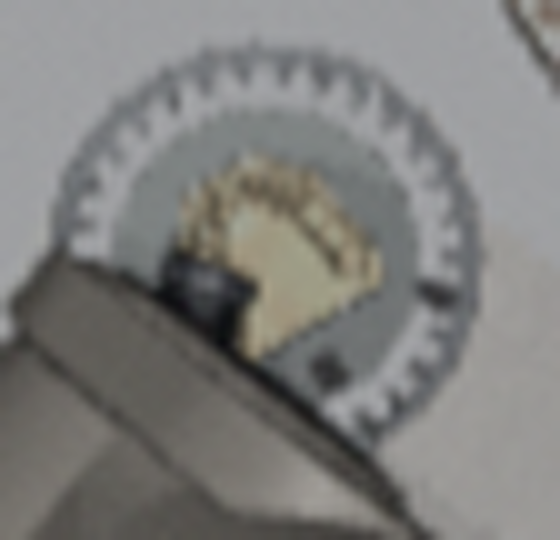

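>>> step_arm --xyz '[[-0.04,0,0],[-0.04,-0.12,0],[-0.04,-0.245,0],[0.1,-0.245,-0.01],[0.28,-0.245,-0.03],[0.4,-0.245,-0.05],[0.476,-0.24,-0.052],[0.476,-0.14,-0.052],[0.476,0,-0.052],[0.476,0.003,-0.052]]' --rotation '[[0,0,0],[0,0,0],[0,0,0],[0,0,0],[0,0,0],[0,0,0],[0,0,0],[0,0,0],[0,0,0],[0,0,0]]'

```text
clock: 8.55
tcp_pos: [0.5507, 0.1007, 0.2146]
orientation: [-1.554, 0.247, -0.248]
contact_force: [0.0, 0.1, 0.1]
grip_width: 0.0001
```

Run:
```python
from h import *
lines("c")
s=C+.0648*n(-18)
conv([[*(C+d*n(-18)),.217] for d in (.070,.065)]); conv(path(dphi=13))
```

```text
top (area,r,deg) [(np.int32(3), np.float64(28.1), 69.3), (np.int32(19), np.float64(30.2), -147.7)]
scene (area,r,deg) [(np.int32(8), np.float64(46.8), -94.3), (np.int32(11), np.float64(30.1), -144.6)]
clock 8.65 tcp [0.5524 0.1013 0.2176] F [0.48 0.87 0.53] w -0.0002
[[-0.026, 0.002, -0.004], [-0.043, 0.002, -0.004]]
clock 8.65 tcp [0.5524 0.1013 0.2176] F [0.48 0.87 0.53] w -0.0002
[[-0.042, 0.002, 0.03], [-0.042, 0.002, 0.033], [-0.047, 0.002, 0.071], [-0.06, 0.002, 0.107], [-0.08, 0.002, 0.14], [-0.108, 0.002, 0.167], [-0.141, 0.002, 0.187], [-0.177, 0.002, 0.199], [-0.246, 0.002, 0.203], [-0.279, 0.002, 0.203], [-0.307, 0.001, 0.203], [-0.345, 0.001, 0.198], [-0.382, 0.001, 0.185], [-0.414, 0.001, 0.165], [-0.441, 0.0, 0.137], [-0.461, 0.0, 0.104], [-0.473, -0.0, 0.068]]
```

View pics/sc_c.png

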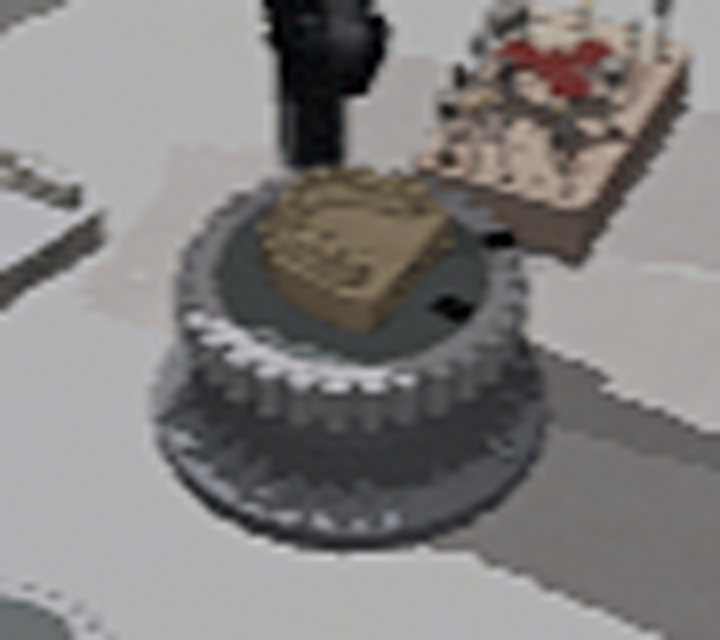

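>>> step_arm --xyz '[[-0.025,0.002,-0.004],[-0.043,0.002,0.0],[-0.043,0.002,0.033],[-0.047,0.002,0.071],[-0.06,0.002,0.107],[-0.08,0.002,0.14],[-0.108,0.002,0.167],[-0.141,0.002,0.187],[-0.177,0.002,0.199],[-0.212,0.002,0.203],[-0.246,0.002,0.203],[-0.279,0.002,0.203],[-0.307,0.001,0.203],[-0.345,0.001,0.196],[-0.382,0.001,0.183],[-0.412,0.001,0.163],[-0.439,0,0.135],[-0.459,0,0.103],[-0.47,0,0.068],[-0.47,0,0.068]]' --rotation '[[0,0,0],[0,0,0],[0,0,0],[0,0,0],[0,0,0],[0,0,0],[0,0,0],[0,0,0],[0,0,0],[0,0,0],[0,0,0],[0,0,0],[0,0,0],[0,0,0],[0,0,0],[0,0,0],[0,0,0],[0,0,0],[0,0,0],[0,0,0]]'

```text
clock: 11.15
tcp_pos: [0.4239, 0.1632, 0.2167]
orientation: [-1.553, 0.244, -0.252]
contact_force: [-1.7, 0.6, -0.1]
grip_width: 0.0002
```

```bash
cat >> h.py <<'E'
def hop():
    o=r.get_obs()['tcp_pos']; b=o[:2]+.012*n(162); s=C+.078*n(-18)
    conv([[*b,.217],[*b,.29],[*s,.29],[*s,.217]],72)
E
python3 - <<'E'
from h import *
lines("d"); hop()
E
```

```text
top (area,r,deg) [(np.int32(9), np.float64(31.4), -148.6)]
scene (area,r,deg) [(np.int32(11), np.float64(30.8), -143.3), (np.int32(7), np.float64(48.9), 80.4)]
clock 11.25 tcp [0.4248 0.164  0.2169] F [-0.52  0.15 -0.01] w 0.0001
rot [-0.003 -0.001  0.003]
[[-0.04, -0.001, -0.0], [-0.039, -0.244, 0.001], [0.471, -0.242, -0.069], [0.47, 0.002, -0.07]]
```

View pics/sc_d.png

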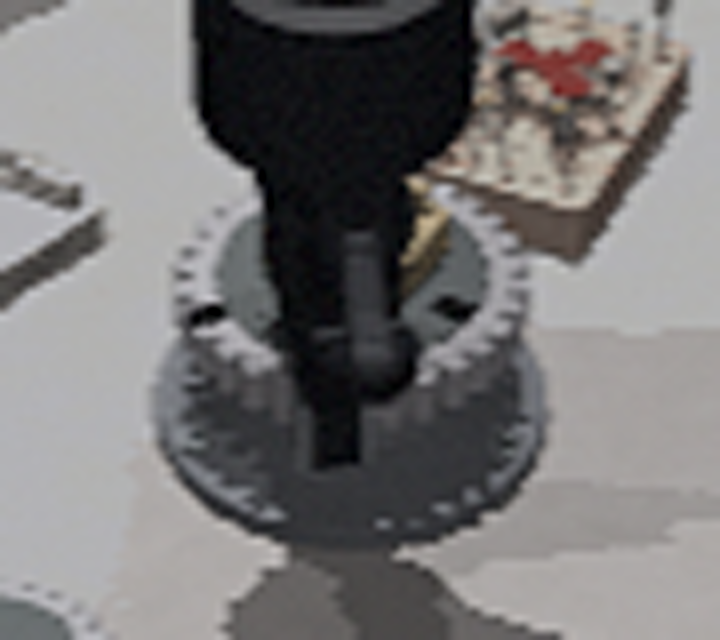

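View pics/t_d.png

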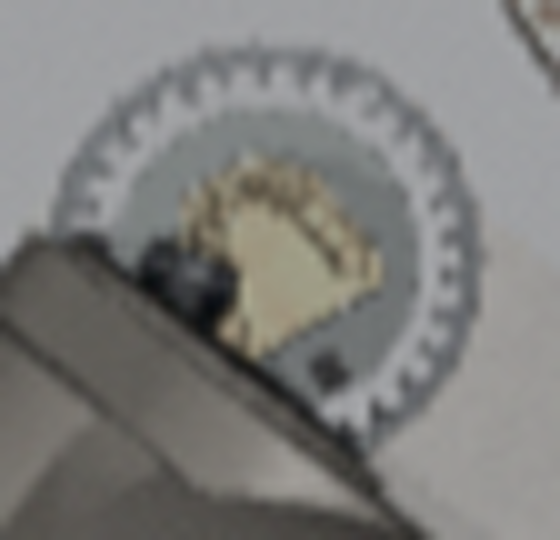

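>>> step_arm --xyz '[[-0.04,0,0],[-0.04,-0.12,0],[-0.04,-0.245,0],[0.1,-0.245,-0.01],[0.28,-0.245,-0.04],[0.4,-0.245,-0.06],[0.47,-0.24,-0.07],[0.47,-0.14,-0.07],[0.47,0,-0.07],[0.47,0.002,-0.07]]' --rotation '[[0,0,0],[0,0,0],[0,0,0],[0,0,0],[0,0,0],[0,0,0],[0,0,0],[0,0,0],[0,0,0],[0,0,0]]'

```text
clock: 12.5
tcp_pos: [0.5505, 0.1, 0.2144]
orientation: [-1.555, 0.247, -0.248]
contact_force: [-0.2, 0.4, 0.8]
grip_width: 0.0001
```

Run:
```python
from h import *
lines("e")
conv([[*(C+d*n(-18)),.217] for d in (.070,.065)]); conv(path(dphi=13))
```

```text
top (area,r,deg) [(np.int32(8), np.float64(47.7), 81.1), (np.int32(3), np.float64(28.1), 69.3), (np.int32(20), np.float64(29.9), -148.0), (np.int32(5), np.float64(52.1), -114.3)]
scene (area,r,deg) [(np.int32(11), np.float64(30.1), -144.6), (np.int32(8), np.float64(48.9), 79.9)]
clock 12.6 tcp [0.5522 0.1007 0.2175] F [ 0.28 -0.6   0.08] w -0.0
[[-0.026, 0.002, -0.002], [-0.043, 0.001, -0.002]]
clock 12.6 tcp [0.5522 0.1007 0.2175] F [ 0.28 -0.6   0.08] w -0.0
[[-0.042, 0.002, 0.032], [-0.042, 0.002, 0.035], [-0.047, 0.002, 0.073], [-0.06, 0.002, 0.109], [-0.08, 0.002, 0.142], [-0.108, 0.002, 0.169], [-0.141, 0.002, 0.189], [-0.177, 0.002, 0.201], [-0.246, 0.002, 0.205], [-0.279, 0.001, 0.205], [-0.307, 0.001, 0.205], [-0.345, 0.001, 0.2], [-0.382, 0.001, 0.187], [-0.414, 0.0, 0.167], [-0.441, 0.0, 0.139], [-0.461, -0.0, 0.106], [-0.473, -0.0, 0.07]]
```

Line at 80°+360°; repeating the same stroke.

>>> step_arm --xyz '[[-0.025,0.002,-0.004],[-0.043,0.002,0.0],[-0.043,0.002,0.035],[-0.047,0.002,0.073],[-0.06,0.002,0.109],[-0.08,0.002,0.142],[-0.108,0.002,0.169],[-0.141,0.002,0.189],[-0.177,0.002,0.201],[-0.212,0.002,0.205],[-0.246,0.002,0.205],[-0.279,0.002,0.205],[-0.307,0.001,0.205],[-0.345,0.001,0.198],[-0.382,0.001,0.185],[-0.412,0.001,0.165],[-0.439,0,0.137],[-0.459,0,0.105],[-0.47,0,0.07],[-0.47,0,0.07]]' --rotation '[[0,0,0],[0,0,0],[0,0,0],[0,0,0],[0,0,0],[0,0,0],[0,0,0],[0,0,0],[0,0,0],[0,0,0],[0,0,0],[0,0,0],[0,0,0],[0,0,0],[0,0,0],[0,0,0],[0,0,0],[0,0,0],[0,0,0],[0,0,0]]'

```text
clock: 15.1
tcp_pos: [0.4238, 0.1633, 0.2167]
orientation: [-1.554, 0.245, -0.252]
contact_force: [-2.2, 0.6, 0.3]
grip_width: -0.0002
```

Run:
```python
from h import *
lines("f"); hop()
```

```text
top (area,r,deg) [(np.int32(4), np.float64(46.2), -89.0), (np.int32(8), np.float64(31.6), -147.8)]
scene (area,r,deg) [(np.int32(6), np.float64(46.8), -88.3), (np.int32(11), np.float64(30.8), -143.3)]
clock 15.2 tcp [0.4247 0.164  0.2168] F [-0.31  0.4  -0.  ] w -0.0001
rot [-0.003 -0.001  0.003]
[[-0.04, -0.001, -0.0], [-0.039, -0.244, 0.001], [0.471, -0.242, -0.069], [0.47, 0.002, -0.07]]
```

View pics/sc_f.png

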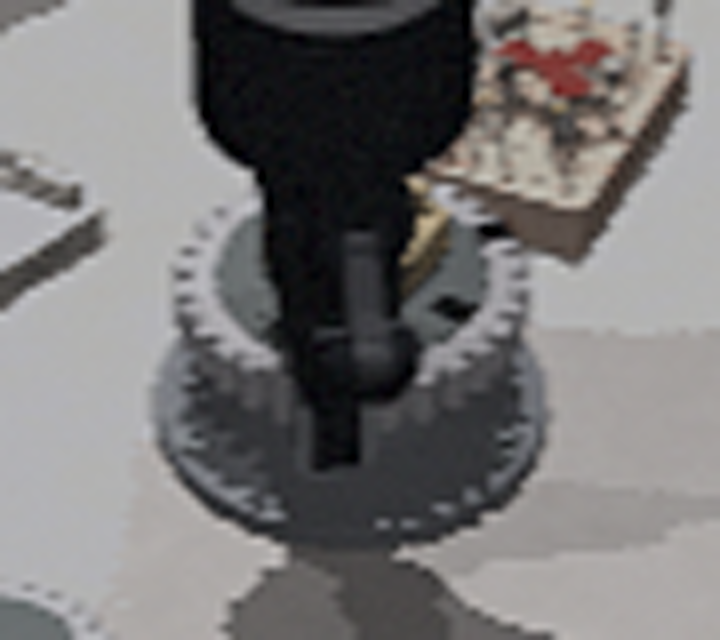

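>>> step_arm --xyz '[[-0.04,0,0],[-0.04,-0.12,0],[-0.04,-0.245,0],[0.1,-0.245,-0.01],[0.28,-0.245,-0.04],[0.4,-0.245,-0.06],[0.47,-0.24,-0.07],[0.47,-0.14,-0.07],[0.47,0,-0.07],[0.47,0.002,-0.07]]' --rotation '[[0,0,0],[0,0,0],[0,0,0],[0,0,0],[0,0,0],[0,0,0],[0,0,0],[0,0,0],[0,0,0],[0,0,0]]'

```text
clock: 16.45
tcp_pos: [0.5505, 0.1001, 0.2143]
orientation: [-1.555, 0.248, -0.247]
contact_force: [0.4, -0.2, 1.1]
grip_width: -0.0001
```

Run:
```python
from h import *
lines("g")
conv([[*(C+d*n(-18)),.217] for d in (.070,.065)])
```

```text
top (area,r,deg) [(np.int32(19), np.float64(30.2), -147.7), (np.int32(5), np.float64(51.9), -116.5)]
scene (area,r,deg) [(np.int32(9), np.float64(46.2), -88.1), (np.int32(12), np.float64(30.2), -143.8)]
clock 16.55 tcp [0.5521 0.1008 0.2174] F [-0.24 -0.27  0.47] w -0.0005
[[-0.026, 0.001, -0.002], [-0.043, 0.001, -0.002]]
```

>>> step_arm --xyz '[[-0.025,0.002,-0.004],[-0.043,0.002,0.0],[-0.043,0.002,0.035],[-0.047,0.002,0.073],[-0.06,0.002,0.109],[-0.08,0.002,0.142],[-0.108,0.002,0.169],[-0.141,0.002,0.189],[-0.177,0.002,0.201],[-0.212,0.002,0.205],[-0.246,0.002,0.205],[-0.279,0.002,0.205],[-0.307,0.001,0.205],[-0.345,0.001,0.198],[-0.382,0.001,0.185],[-0.412,0.001,0.165],[-0.439,0,0.137],[-0.459,0,0.105],[-0.47,0,0.07],[-0.47,0,0.07]]' --rotation '[[0,0,0],[0,0,0],[0,0,0],[0,0,0],[0,0,0],[0,0,0],[0,0,0],[0,0,0],[0,0,0],[0,0,0],[0,0,0],[0,0,0],[0,0,0],[0,0,0],[0,0,0],[0,0,0],[0,0,0],[0,0,0],[0,0,0],[0,0,0]]'

```text
clock: 19.05
tcp_pos: [0.4236, 0.1633, 0.2165]
orientation: [-1.555, 0.246, -0.251]
contact_force: [-3.5, 1.0, 0.2]
grip_width: -0.0001
```

Run:
```python
from h import *
lines("i"); hop()
```

```text
top (area,r,deg) [(np.int32(8), np.float64(31.6), -147.8)]
scene (area,r,deg) [(np.int32(11), np.float64(30.8), -143.3), (np.int32(9), np.float64(49.4), 78.9)]
clock 19.15 tcp [0.4241 0.164  0.2166] F [-3.5   0.33 -0.04] w -0.0003
rot [-0.002 -0.001  0.002]
[[-0.04, -0.002, -0.0], [-0.039, -0.245, 0.001], [0.473, -0.243, -0.069], [0.472, -0.0, -0.069]]
```

View pics/sc_i.png

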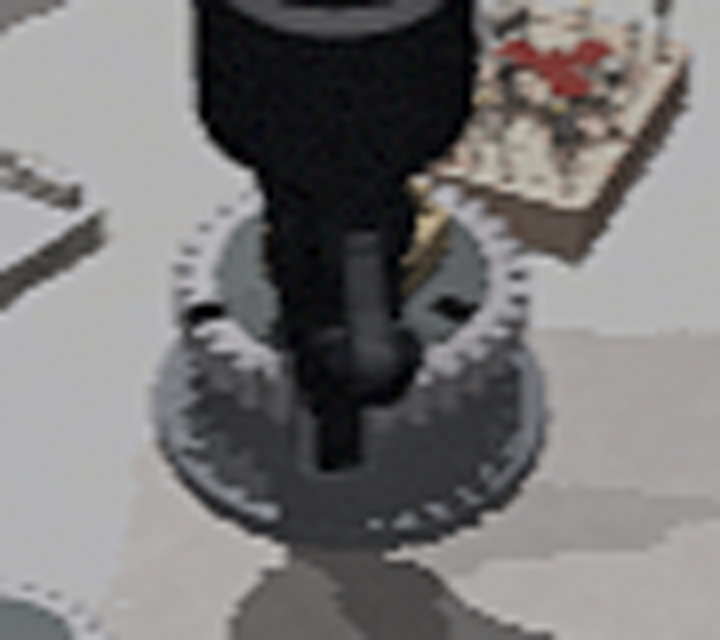

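>>> step_arm --xyz '[[-0.04,0,0],[-0.04,-0.12,0],[-0.04,-0.245,0],[0.1,-0.245,-0.01],[0.28,-0.245,-0.04],[0.4,-0.245,-0.06],[0.472,-0.24,-0.07],[0.472,-0.14,-0.07],[0.472,0,-0.07],[0.472,0.002,-0.07]]' --rotation '[[0,0,0],[0,0,0],[0,0,0],[0,0,0],[0,0,0],[0,0,0],[0,0,0],[0,0,0],[0,0,0],[0,0,0]]'

```text
clock: 20.4
tcp_pos: [0.5507, 0.0998, 0.2139]
orientation: [-1.556, 0.249, -0.247]
contact_force: [-0.1, 0.2, 0.0]
grip_width: -0.0
```

Run:
```python
from h import *
lines("j")
conv([[*(C+d*n(-18)),.217] for d in (.070,.065)])
```

```text
top (area,r,deg) [(np.int32(8), np.float64(46.7), 78.3), (np.int32(3), np.float64(28.1), 69.3), (np.int32(19), np.float64(30.2), -147.7)]
scene (area,r,deg) [(np.int32(8), np.float64(48.7), 77.7), (np.int32(12), np.float64(30.2), -143.8)]
clock 20.5 tcp [0.5523 0.1005 0.217 ] F [-0.04  0.29  0.62] w 0.0003
[[-0.027, -0.0, -0.001], [-0.043, -0.0, -0.001]]
```

>>> step_arm --xyz '[[-0.025,0,-0.004],[-0.043,0,0.0],[-0.043,0,0.035],[-0.047,0,0.073],[-0.06,0,0.109],[-0.08,0,0.142],[-0.108,0,0.169],[-0.141,0,0.189],[-0.177,0,0.201],[-0.212,0,0.205],[-0.23,0,0.205],[-0.23,0,0.205]]' --rotation '[[0,0,0],[0,0,0],[0,0,0],[0,0,0],[0,0,0],[0,0,0],[0,0,0],[0,0,0],[0,0,0],[0,0,0],[0,0,0],[0,0,0]]'

```text
clock: 22.0
tcp_pos: [0.5049, 0.1844, 0.2175]
orientation: [-1.547, 0.241, -0.248]
contact_force: [1.9, 9.2, -3.4]
grip_width: 0.0001
```

Run:
```python
from h import *
lines("k")
conv(path(which=(0,0,1,1)))
```

```text
top (area,r,deg) []
scene (area,r,deg) [(np.int32(22), np.float64(38.0), 68.6), (np.int32(10), np.float64(30.3), -143.8), (np.int32(9), np.float64(43.0), -172.4)]
clock 22.1 tcp [0.5049 0.1845 0.2174] F [ 1.44 10.53 -3.83] w -0.0002
[[-0.009, 0.001, -0.012], [-0.043, 0.001, -0.012], [-0.071, 0.001, -0.012], [-0.106, 0.001, -0.015], [-0.14, 0.001, -0.026], [-0.171, 0.0, -0.044], [-0.197, 0.0, -0.068], [-0.218, -0.0, -0.096], [-0.233, -0.001, -0.129], [-0.24, -0.001, -0.163]]
```

View pics/sc_k.png

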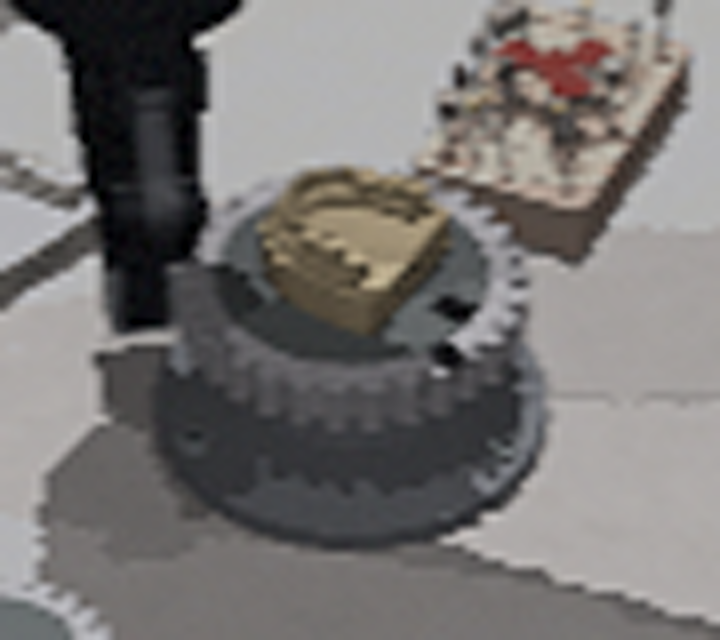

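>>> step_arm --xyz '[[-0.02,0,-0.012],[-0.04,0,-0.012],[-0.05,0,-0.012],[-0.05,0,-0.012]]' --rotation '[[0,0,0],[0,0,0],[0,0,0],[0,0,0]]'

```text
clock: 22.6
tcp_pos: [0.4885, 0.1888, 0.2176]
orientation: [-1.542, 0.239, -0.246]
contact_force: [0.9, 7.7, -3.0]
grip_width: -0.0001
```

Run:
```python
from h import *
lines("l")
conv(path(which=(0,0,1,1)))
f=r.grab_frame("scene"); save("z1.png",f,(285,222,325,257),16)
for w,rr in(("fix",.0355),("col",.048)):
  print(w,[tuple(np.round((np.array(proj(f,[*(C+rr*n(d)),.0575]))-[285,222])*16)) for d in (205,213,221)])
```

```text
top (area,r,deg) []
scene (area,r,deg) [(np.int32(13), np.float64(37.7), 91.1), (np.int32(18), np.float64(35.5), -147.2)]
clock 22.7 tcp [0.4885 0.1888 0.2176] F [ 1.01  7.69 -1.86] w -0.0
[[0.047, 0.002, -0.009], [0.014, 0.002, -0.009], [-0.014, 0.002, -0.008], [-0.05, 0.002, -0.012], [-0.084, 0.002, -0.023], [-0.114, 0.001, -0.04], [-0.141, 0.001, -0.064], [-0.162, 0.0, -0.093], [-0.177, -0.0, -0.125], [-0.184, -0.001, -0.16]]
fix [(np.float64(349.0), np.float64(293.0)), (np.float64(366.0), np.float64(275.0)), (np.float64(378.0), np.float64(255.0))]
col [(np.float64(419.0), np.float64(326.0)), (np.float64(441.0), np.float64(301.0)), (np.float64(458.0), np.float64(275.0))]
```

View pics/z1.png

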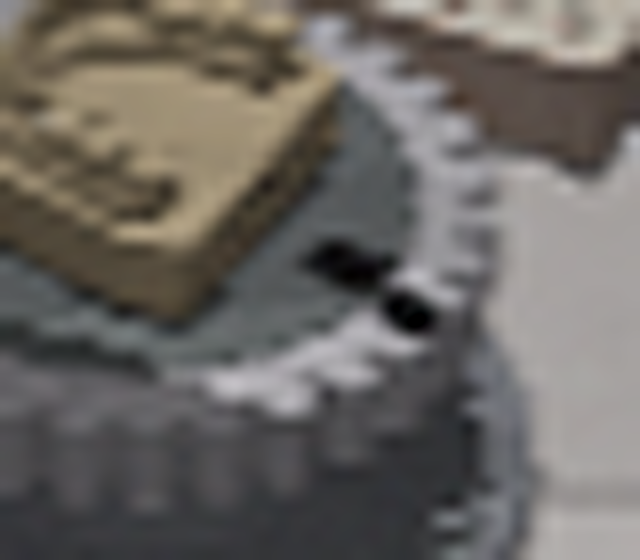

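>>> step_arm --xyz '[[-0.008,0,-0.009],[-0.013,0,-0.009],[-0.013,0,-0.009]]' --rotation '[[0,0,0],[0,0,0],[0,0,0]]'

```text
clock: 23.12
tcp_pos: [0.4831, 0.1891, 0.2177]
orientation: [-1.54, 0.238, -0.244]
contact_force: [1.3, 5.9, -2.1]
grip_width: -0.0001
```

Run:
```python
from h import *
lines("m")
conv([])if 0 else conv([[*(C+.09*n(72)),.217]])
f=r.grab_frame("scene"); save("z2.png",f,(285,222,325,257),16)
```

```text
top (area,r,deg) []
scene (area,r,deg) [(np.int32(18), np.float64(35.7), -144.5), (np.int32(12), np.float64(37.9), 97.3)]
clock 23.23 tcp [0.4831 0.1891 0.2176] F [-0.07  6.14 -1.9 ] w 0.0001
[[0.051, 0.004, 0.089]]
```

View pics/z2.png

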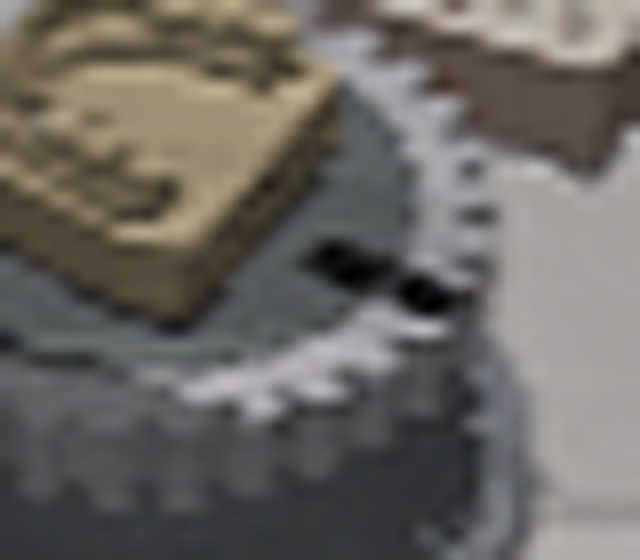

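>>> step_arm --xyz '[[0,0,0.04],[0,0,0.09],[0,-0.2,0.09],[0,-0.4,0.05],[0,-0.58,-0.1],[0,-0.6,-0.3],[0,-0.6,-0.48],[0,-0.6,-0.55],[0,-0.6,-0.55]]' --rotation '[[0,0,0],[0,0,0],[0,0,0],[0,0,0],[0,0,0],[0,0,0],[0,0,0],[0,0,0],[0,0,0]]'

```text
clock: 24.4
tcp_pos: [0.4317, 0.0279, 0.3948]
orientation: [-1.541, 0.241, -0.246]
contact_force: [0.1, -0.0, -0.5]
grip_width: 0.0002
```

Run:
```python
from h import *
o=r.get_obs(); print(o['tcp_pos'],o['contact_force'].round(1),o['qvel'].round(3))
f=r.grab_frame("wrist"); save("w3.png",f); np.save("w3.npy",{**f,'obs':o},allow_pickle=True)
f=r.grab_frame("scene"); save("z3.png",f,(250,200,340,280),8);f=r.grab_frame("top"); save("t3.png",f,(260,200,316,254),10)
```

```text
[0.43172503 0.02790838 0.39481437] [ 0.1 -0.  -0.5] [-0.034  0.019 -0.037 -0.025 -0.002 -0.009 -0.023]
```

View pics/w3.png

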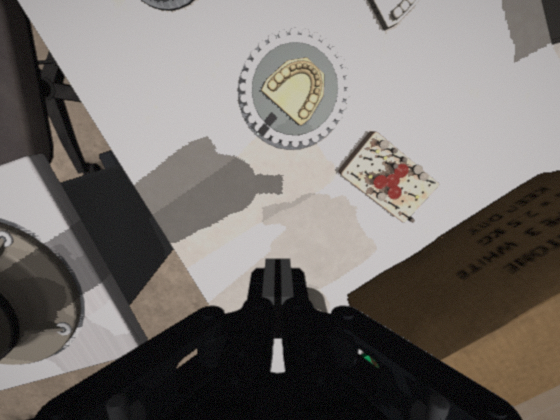

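View pics/z3.png

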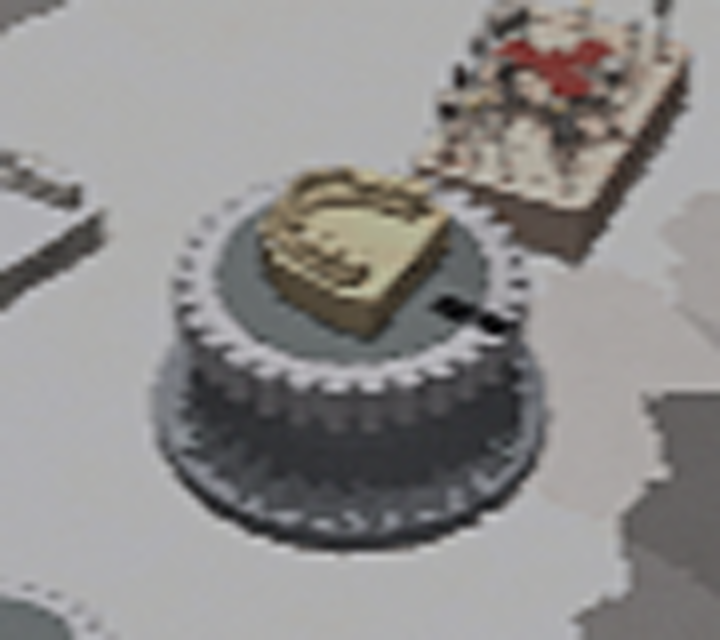

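View pics/t3.png

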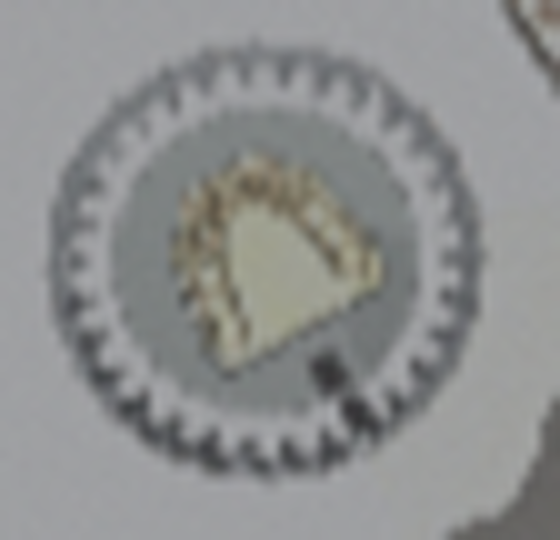

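```bash
cat >> h.py <<'E'
def wcam(f,o):
    T=np.eye(4);T[:3,:3]=R.from_rotvec(o['orientation']).as_matrix();T[:3,3]=o['tcp_pos']; W=T@f['mount']
    return {**f,'position':W[:3,3],'attitude':R.from_matrix(W[:3,:3]).as_rotvec()}
def meas(f,tag,gth=25,dth=60):
    im=f['pixels'].astype(int); mx=im.max(2)
    u0,v0=map(int,proj(f,[*C,.058])); x0,y0=u0-80,max(v0-80,0)
    save(tag,f,(max(x0,0),y0,u0+80,v0+80),4)
    V,U=np.mgrid[y0:v0+80,max(x0,0):u0+80]
    W=np.array([ray(f,u,v,.058)[:2] for u,v in zip(U.ravel(),V.ravel())]); val=mx[V,U].ravel(); col=im[V,U].reshape(-1,3)
    rr=np.hypot(*(W-C).T)
    # table disc: grey-green
    g=((col[:,1]-col[:,0]>=3)&(val<150)&(val>70)&(rr<.05)).reshape(U.shape).astype(np.uint8)
    nl,lab,st,ce=cv2.connectedComponentsWithStats(g); k=1+np.argmax(st[1:,4])
    h=cv2.convexHull(np.argwhere(lab==k)[:,::-1].astype(np.int32))[:,0]
    H=np.array([ray(f,u+max(x0,0),v+y0,.058)[:2] for u,v in h])
    A=np.c_[2*H,np.ones(len(H))]; s=np.linalg.lstsq(A,(H**2).sum(1),rcond=None)[0]; c=s[:2]
    print("centre",c.round(4),"rad",np.sqrt(s[2]+c@c).round(4))
    d=W-c; rr=np.hypot(*d.T)*1e3; an=np.degrees(np.arctan2(d[:,1],d[:,0]))%360
    w=np.clip(dth-val,0,None)
    for nm,a,b in(("fix",30,40.5),("col",44,52)):
        m=(rr>a)&(rr<b)&(w>0)&(abs(an-213)<25); print(nm,m.sum(),"deg",(w[m]@an[m]/w[m].sum()).round(2),"r",(w[m]@rr[m]/w[m].sum()).round(1))
E
python3 - <<'E'
from h import *
f=np.load("w3.npy",allow_pickle=True).item(); o=f['obs']
for t in(70,100): meas(wcam(f,o),"w3z.png",dth=t)
f=r.grab_frame("top"); meas(f,"t3z.png",dth=85)
o=r.get_obs(); f=r.grab_frame("wrist"); print(o['qvel'].round(3)); meas(wcam(f,o),"w4z.png",dth=90)
E
```

```text
centre [0.4698 0.1251] rad 0.0316
fix 39 deg 219.3 r 36.9
col 0 deg nan r nan
centre [0.4698 0.1251] rad 0.0316
fix 76 deg 218.18 r 36.3
col 8 deg 219.89 r 44.2
centre [0.4812 0.1258] rad 0.0416
fix 9 deg 210.91 r 35.2
col 5 deg 212.49 r 48.3
[-0.001  0.001  0.001  0.002 -0.001 -0.001  0.004]
centre [0.4853 0.1298] rad 0.0358
fix 41 deg 211.67 r 38.1
col 43 deg 212.41 r 48.1h.py:75: RuntimeWarning: invalid value encountered in scalar divide
  m=(rr>a)&(rr<b)&(w>0)&(abs(an-213)<25); print(nm,m.sum(),"deg",(w[m]@an[m]/w[m].sum()).round(2),"r",(w[m]@rr[m]/w[m].sum()).round(1))
```

View pics/w4z.png

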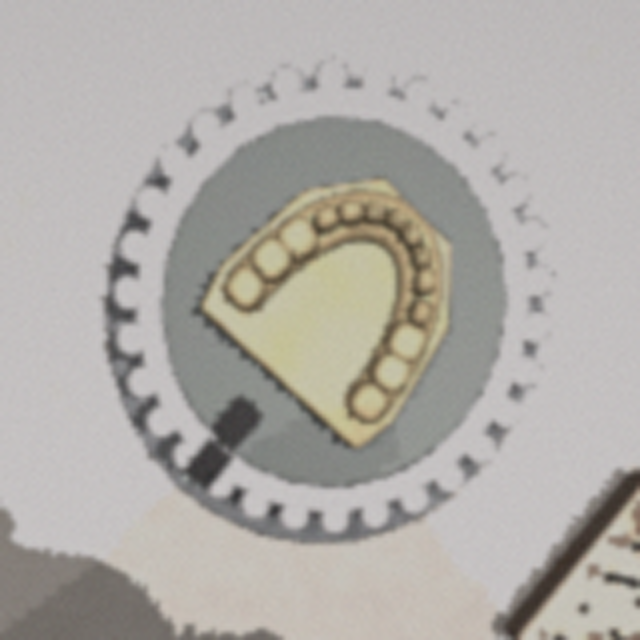

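Run:
```python
from h import *
def go(f,lo,hi,dk):
    f=dict(f); im=f['pixels']; u0,v0=map(int,proj(f,[*C,.058])); v1=max(v0-80,0); crop=im[v1:v0+80,u0-80:u0+80]
    b=cv2.GaussianBlur(crop,(3,3),0).max(2)
    # edge between disc and ring: threshold, ring bright -> flood hole: fill everything enclosed by bright ring
    br=(crop.max(2)>hi).astype(np.uint8)
    nonbr=1-br; nl,lab,st,ce=cv2.connectedComponentsWithStats(nonbr,connectivity=4)
    cc=(v0-v1,80)
    yy,xx=np.mgrid[0:crop.shape[0],0:crop.shape[1]]
    W=np.array([ray(f,x+u0-80,y+v1,.058)[:2] for y,x in zip(yy.ravel(),xx.ravel())]).reshape(*yy.shape,2)
    # radial profile: for each angle find disc->ring brightness crossing using current centre, iterate
    c=C.copy()
    for it in range(6):
        pts=[]
        for a in range(0,360,3):
            if abs(a-213)<15: continue
            rs=np.arange(.038,.0485,.0002)
            uv=np.array([proj(f,[*(c+q*n(a)),.058]) for q in rs])
            g=cv2.remap(crop.max(2).astype(np.float32),(uv[:,0]-u0+80).astype(np.float32)[None],(uv[:,1]-v1).astype(np.float32)[None],cv2.INTER_LINEAR)[0]
            i=np.where((g[1:]>hi)&(g[:-1]<=hi))[0]
            if len(i): pts.append(c+rs[i[0]]*n(a))
        H=np.array(pts)
        for _ in range(3):
            A=np.c_[2*H,np.ones(len(H))]; s=np.linalg.lstsq(A,(H**2).sum(1),rcond=None)[0]; c=s[:2]; q=np.sqrt(s[2]+c@c)
            e=abs(np.hypot(*(H-c).T)-q); H=H[e<max(.001,2*np.median(e))]
    print("centre",c.round(5),"rad",q.round(4),len(H))
    d=W-c; rr=np.hypot(d[...,0],d[...,1])*1e3; an=np.degrees(np.arctan2(d[...,1],d[...,0]))%360
    w=np.clip(dk-crop.max(2).astype(float),0,None)
    for nm,a,bb in(("fix",31,40.5),("col",44,52.5)):
        m=(rr>a)&(rr<bb)&(w>0)&(abs(an-213)<12); print(nm,m.sum(),"deg",(w[m]@an[m]/w[m].sum()).round(2),"r",(w[m]@rr[m]/w[m].sum()).round(1))
o=r.get_obs(); f=wcam(r.grab_frame("wrist"),o)
im=f['pixels'].max(2);u0,v0=map(int,proj(f,[*C,.058])); print(im[v0-50:v0+50:2,u0].tolist())
for hi in(165,180):
  for dk in(80,110): go(f,0,hi,dk)
f=r.grab_frame("top"); go(f,0,138,100); go(f,0,138,85)
f=r.grab_frame("scene"); go(f,0,138,80);
```

```text
[138, 136, 136, 137, 136, 139, 142, 138, 135, 188, 168, 175, 173, 115, 121, 173, 134, 181, 195, 193, 195, 194, 195, 193, 196, 195, 194, 194, 197, 194, 194, 195, 195, 195, 197, 196, 193, 119, 89, 135, 132, 135, 133, 132, 133, 125, 184, 198, 191, 136]
centre [0.48102 0.12624] rad 0.0418 111
fix 65 deg 210.2 r 35.8
col 56 deg 212.67 r 48.2
centre [0.48102 0.12624] rad 0.0418 111
fix 83 deg 210.26 r 35.8
col 72 deg 213.02 r 48.3
centre [0.48105 0.12625] rad 0.0422 111
fix 65 deg 210.2 r 35.8
col 56 deg 212.67 r 48.2
centre [0.48105 0.12625] rad 0.0422 111
fix 83 deg 210.26 r 35.8
col 72 deg 213.02 r 48.3
centre [0.48138 0.1253 ] rad 0.0411 91
fix 12 deg 210.18 r 35.1
col 9 deg 212.8 r 48.7
centre [0.48138 0.1253 ] rad 0.0411 91
fix 9 deg 209.93 r 35.1
col 7 deg 212.55 r 48.9
centre [0.4821  0.12524] rad 0.0419 74
fix 12 deg 212.36 r 35.7
col 8 deg 211.77 r 48.7
```

>>> step_arm --xyz '[[0,0.15,0],[0,0.3,0],[0,0.38,0],[0,0.4,0],[0,0.4,0],[0,0.4,0]]' --rotation '[[0,0,0],[0,0,0],[0,0,0],[0,0,0],[0,0,0],[0,0,0]]'

```text
clock: 25.55
tcp_pos: [0.4335, 0.032, 0.2757]
orientation: [-1.54, 0.235, -0.244]
contact_force: [-0.7, 0.0, 0.2]
grip_width: 0.0001
```

```bash
cat > m2.py <<'E'
from h import *
def go(f,hi,dk,save_=None):
    im=f['pixels'].max(2).astype(np.float32); c=np.array([.481,.126])
    def samp(P):
        uv=np.array([proj(f,[*p,.058]) for p in P],np.float32)
        return cv2.remap(im,uv[:,0][None],uv[:,1][None],cv2.INTER_LINEAR)[0]
    for it in range(5):
        pts=[]
        for a in range(0,360,3):
            if abs(a-213)<15: continue
            rs=np.arange(.038,.0485,.0002); g=samp([c+q*n(a) for q in rs])
            i=np.where((g[1:]>hi)&(g[:-1]<=hi))[0]
            if len(i): pts.append(c+rs[i[0]]*n(a))
        H=np.array(pts)
        for _ in range(3):
            s=np.linalg.lstsq(np.c_[2*H,np.ones(len(H))],(H**2).sum(1),rcond=None)[0]; c=s[:2]; q=np.sqrt(s[2]+c@c)
            e=abs(np.hypot(*(H-c).T)-q); H=H[e<max(.0008,2*np.median(e))]
    print("centre",c.round(5),"rad",q.round(4),len(H))
    for rr in (31,33,35,37,39,40.5,45,46,47,48,49,50,51):
        A=np.arange(190,240,.25); g=samp([c+rr*1e-3*n(a) for a in A]); w=g<dk
        if w.any():
            print(rr,"edges",A[w][0],A[w][-1],"mid",(A[w][0]+A[w][-1])/2, "cnt",w.sum()*.25, "centroid",A[w].mean().round(1))
    return c
E
python3 - <<'E'
from m2 import *
o=r.get_obs(); print(o['tcp_pos'],o['qvel'].round(3)); f=wcam(r.grab_frame("wrist"),o); np.save("w5.npy",f,allow_pickle=True)
save("w5.png",f); u,v=map(int,proj(f,[*(C+.042*n(212)),.058])); print(u,v); save("w5z.png",f,(u-40,v-35,u+40,v+35),8)
go(f,165,95)
E
```

```text
[0.4335375  0.03196595 0.27572309] [ 0.002 -0.004  0.001  0.002  0.003 -0.003 -0.002]
255 143
centre [0.48099 0.12644] rad 0.042 104
31 edges 203.0 218.0 mid 210.5 cnt 15.25 centroid 210.5
33 edges 203.0 217.75 mid 210.375 cnt 15.0 centroid 210.4
35 edges 204.0 217.25 mid 210.625 cnt 13.5 centroid 210.6
37 edges 203.75 216.75 mid 210.25 cnt 13.25 centroid 210.2
39 edges 204.5 216.5 mid 210.5 cnt 12.25 centroid 210.5
40.5 edges 204.75 216.25 mid 210.5 cnt 11.75 centroid 210.5
45 edges 207.75 216.75 mid 212.25 cnt 9.25 centroid 212.2
46 edges 207.75 216.5 mid 212.125 cnt 9.0 centroid 212.1
47 edges 207.75 216.5 mid 212.125 cnt 9.0 centroid 212.1
48 edges 207.75 225.5 mid 216.625 cnt 11.5 centroid 214.8
49 edges 199.0 237.5 mid 218.25 cnt 17.5 centroid 215.8
50 edges 199.0 225.0 mid 212.0 cnt 13.25 centroid 211.9
51 edges 198.75 216.0 mid 207.375 cnt 11.25 centroid 208.7
```

View pics/w5.png

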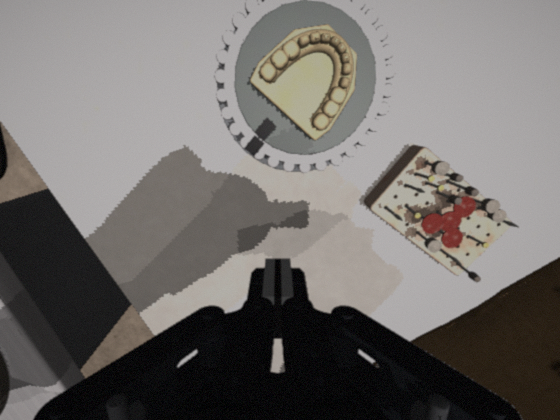

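View pics/w5z.png

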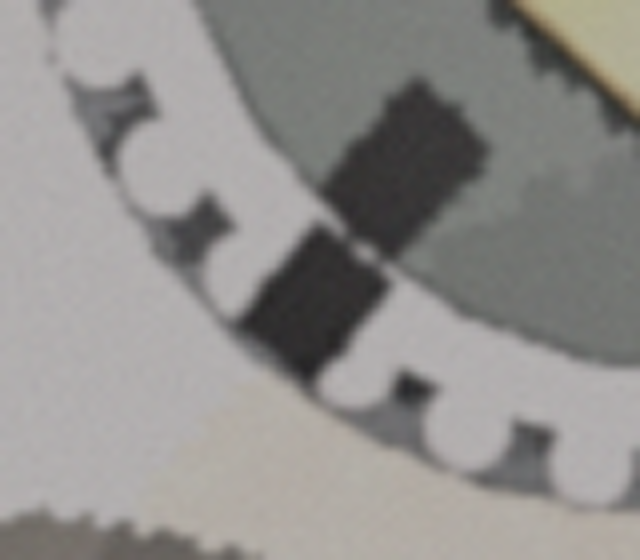

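Run:
```python
from m2 import *
C=np.array([.481,.1264]); Z=n(72)
conv([[*(C-.09*Z),.276],[*(C-.08*Z),.217],[*(C-.066*Z),.217],[*(C-.063*Z),.217]],72)
```

```text
clock 25.6 tcp [0.4335 0.0319 0.2757] F [-0.49  0.57 -0.38] w 0.0002
rot [-0.012  0.005  0.002]
[[0.054, 0.0, 0.048], [0.053, 0.197, 0.078], [0.054, 0.198, 0.124], [0.054, 0.198, 0.134]]
```

>>> step_arm --xyz '[[0.054,0.03,0.04],[0.054,0.12,0.07],[0.054,0.197,0.076],[0.054,0.197,0.09],[0.054,0.197,0.11],[0.054,0.197,0.122],[0.054,0.197,0.122]]' --rotation '[[0,0,0],[0,0,0],[0,0,0],[0,0,0],[0,0,0],[0,0,0],[0,0,0]]'

```text
clock: 26.48
tcp_pos: [0.4607, 0.062, 0.2183]
orientation: [-1.541, 0.235, -0.246]
contact_force: [-1.0, -4.6, 3.3]
grip_width: -0.0001
```

Run:
```python
from m2 import *
C=np.array([.481,.1264]); Z=n(72); o=r.get_obs(); print((o['tcp_pos'][:2]-C)@Z)
conv([[*(C-.063*Z),.217]],72)
f=wcam(r.grab_frame("wrist"),o); save("w6.png",f)
```

```text
-0.06749317257472029
clock 26.48 tcp [0.4607 0.062  0.2183] F [-0.95 -4.65  3.27] w -0.0001
rot [-0.011  0.004  0.003]
[[-0.002, 0.005, 0.015]]
```

View pics/w6.png

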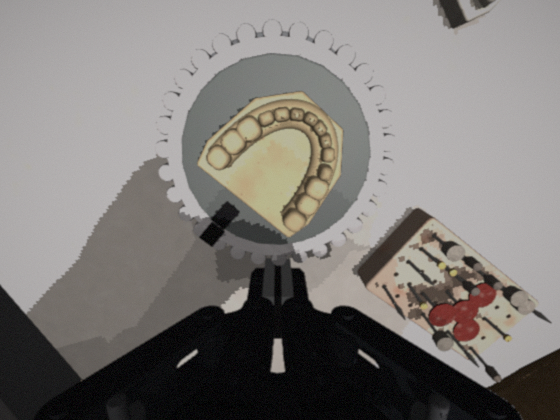

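>>> step_arm --xyz '[[-0.004,0.002,0.006],[-0.008,0.002,0.006],[-0.008,0.002,0.006]]' --rotation '[[0,0,0],[0,0,0],[0,0,0]]'

```text
clock: 26.9
tcp_pos: [0.4589, 0.0631, 0.2181]
orientation: [-1.544, 0.237, -0.247]
contact_force: [-1.7, -6.6, 4.4]
grip_width: 0.0001
```

Run:
```python
from m2 import *
o=r.get_obs(); f=wcam(r.grab_frame("wrist"),o); print(o['contact_force'].round(1))
go(f,120,60); u,v=map(int,proj(f,[*(C+.042*n(212)),.058])); print(u,v); save("w7z.png",f,(u-40,v-35,u+40,v+35),8)
```

```text
[-1.7 -6.6  4.4]
centre [0.48124 0.12665] rad 0.041 70
31 edges 203.5 217.75 mid 210.625 cnt 14.5 centroid 210.6
33 edges 203.5 238.5 mid 221.0 cnt 20.25 centroid 217.6
35 edges 204.25 239.75 mid 222.0 cnt 34.75 centroid 222.1
37 edges 204.0 239.75 mid 221.875 cnt 36.0 centroid 221.9
39 edges 205.0 239.75 mid 222.375 cnt 35.0 centroid 222.4
40.5 edges 204.5 239.75 mid 222.125 cnt 35.5 centroid 222.1
45 edges 205.25 214.75 mid 210.0 cnt 9.75 centroid 210.0
46 edges 205.25 214.75 mid 210.0 cnt 9.75 centroid 210.0
47 edges 205.25 214.75 mid 210.0 cnt 9.75 centroid 210.0
48 edges 205.25 214.75 mid 210.0 cnt 9.75 centroid 210.0
49 edges 205.5 214.5 mid 210.0 cnt 9.25 centroid 210.0
50 edges 205.5 214.25 mid 209.875 cnt 9.0 centroid 209.9
51 edges 205.75 214.25 mid 210.0 cnt 8.75 centroid 210.0
217 232
```

View pics/w7z.png

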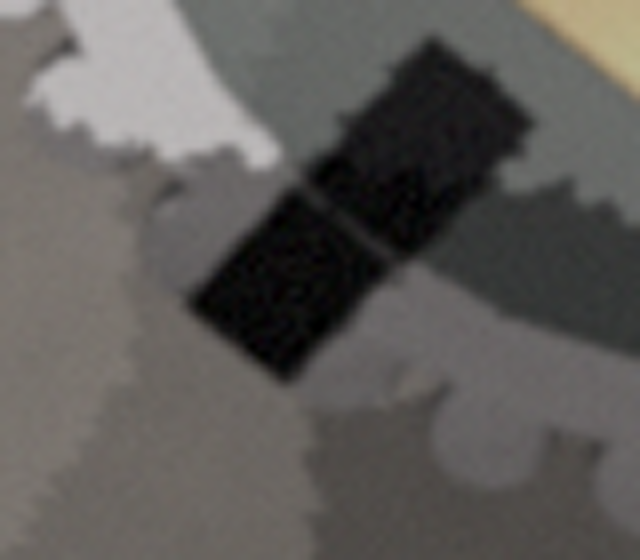

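The lines are now visually in line. Withdrawing straight back.

>>> step_arm --xyz '[[0,0,-0.02],[0,0,-0.06],[0,-0.1,-0.1],[0,-0.2,-0.12],[0,-0.25,-0.12],[0,-0.25,-0.12],[0,-0.25,-0.12]]' --rotation '[[0,0,0],[0,0,0],[0,0,0],[0,0,0],[0,0,0],[0,0,0],[0,0,0]]'

```text
clock: 27.82
tcp_pos: [0.447, 0.0279, 0.2918]
orientation: [-1.544, 0.237, -0.246]
contact_force: [-0.9, -0.7, -0.2]
grip_width: -0.0001
```

Run:
```python
from m2 import *
o=r.get_obs(); f=wcam(r.grab_frame("wrist"),o); print(o['clock'],o['contact_force'].round(1),o['qvel'].round(3))
go(f,165,95); u,v=map(int,proj(f,[*(C+.042*n(212)),.058])); save("w8z.png",f,(u-40,v-35,u+40,v+35),8)
f=r.grab_frame("scene"); save("s8.png",f)
```

```text
27.825 [-0.9 -0.7 -0.2] [-0.007  0.009  0.003  0.002 -0.002  0.003  0.   ]
centre [0.48107 0.12631] rad 0.042 111
31 edges 202.5 217.75 mid 210.125 cnt 15.5 centroid 210.1
33 edges 202.5 217.75 mid 210.125 cnt 15.5 centroid 210.1
35 edges 203.5 217.5 mid 210.5 cnt 14.25 centroid 210.5
37 edges 203.25 216.75 mid 210.0 cnt 13.75 centroid 210.0
39 edges 204.0 216.5 mid 210.25 cnt 12.75 centroid 210.2
40.5 edges 204.5 216.25 mid 210.375 cnt 12.0 centroid 210.4
45 edges 205.5 214.5 mid 210.0 cnt 9.25 centroid 210.0
46 edges 205.5 214.25 mid 209.875 cnt 9.0 centroid 209.9
47 edges 205.5 214.25 mid 209.875 cnt 9.0 centroid 209.9
48 edges 197.5 214.5 mid 206.0 cnt 9.5 centroid 209.7
49 edges 196.75 234.5 mid 215.625 cnt 14.5 centroid 211.8
50 edges 206.0 214.0 mid 210.0 cnt 8.25 centroid 210.0
51 edges 206.0 214.0 mid 210.0 cnt 8.25 centroid 210.0
```

View pics/w8z.png

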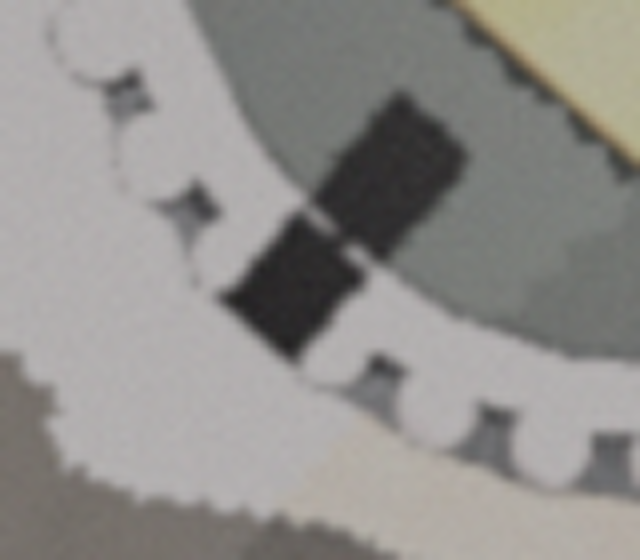

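View pics/s8.png

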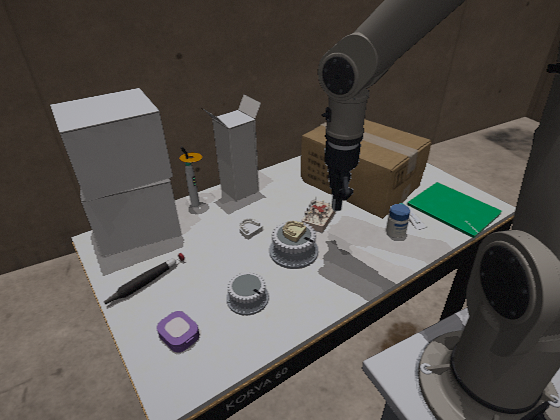

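```bash
python3 -c "
from bench import r
print(r.hand_in())"
```

```text
the job is handed in; nothing more can be done
None
```

I turned the collar anticlockwise to its third meeting with the fixed line, using the closed fingertips rolled along its rim in five strokes. The job was handed in at about 28 s; no verdict was reported.

- **Turns:** The collar's line went from 87° to 160°, 265°, 440°, 631°, 800° and finally about 930°. It passed the fixed line at the first and second meetings and stopped at the third.
- **Correction:** The last stroke overshot by about 1.6° by the close-up wrist camera. The farther wrist view and the top camera said about 2.6°, and the coarse scene camera said −0.6°. I nudged the collar back clockwise, about 2° by the readings.
- **Final check:** With the arm withdrawn and touching nothing, the wrist camera put the collar line at 210.0° and the fixed line at 210.2°.
- **Other things:** In the scene picture the cast on the stand and the other objects look to be where they were at the start. I only compared them by eye. Forces I read stayed around 11 N or less.

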